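# Call the runners to the pass in order

## Task

The orders are up, so call the runners from the pass: lightly press down the cap of the green call button, then the yellow one, then the red one, so that each cap goes well down and stays down. Do not press the blue button, do not lift, tip or shove any of the buttons, and leave the other things on the table where they stand.

Things in the scene. Friction and masses are not known exactly. Their poses are not given: they have to be found in the camera images.
- puck_green: loose grey round call button with a green push cap, 64 mm across, 26 mm high without the cap, 0.45 kg, on rubber feet; origin at the centre of its underside, z up; stands on the worktable
- top_green (a point): centre of the flat top of the green cap (round, 40 mm across), 40 mm above the table while up; goes down with the cap
- cap_green (a joint): how far the green cap is pushed down, m: 0 up, 0.010 at its hard stop. Moves straight down against a steady 3 N drag and stays where it is left, it does not spring back; counts as pressed from 0.006. A push of 25 N on the button is too hard
- puck_yellow: loose grey round call button with a yellow push cap, 64 mm across, 26 mm high without the cap, 0.45 kg, on rubber feet; origin at the centre of its underside, z up; stands on the worktable
- top_yellow (a point): centre of the flat top of the yellow cap (round, 40 mm across), 40 mm above the table while up; goes down with the cap
- cap_yellow (a joint): how far the yellow cap is pushed down, m: 0 up, 0.010 at its hard stop. Moves straight down against a steady 3 N drag and stays where it is left, it does not spring back; counts as pressed from 0.006. A push of 25 N on the button is too hard
- puck_red: loose grey round call button with a red push cap, 64 mm across, 26 mm high without the cap, 0.45 kg, on rubber feet; origin at the centre of its underside, z up; stands on the worktable
- top_red (a point): centre of the flat top of the red cap (round, 40 mm across), 40 mm above the table while up; goes down with the cap
- cap_red (a joint): how far the red cap is pushed down, m: 0 up, 0.010 at its hard stop. Moves straight down against a steady 3 N drag and stays where it is left, it does not spring back; counts as pressed from 0.006. A push of 25 N on the button is too hard
- puck_blue: loose grey round call button with a blue push cap, 64 mm across, 26 mm high without the cap, 0.45 kg, on rubber feet; origin at the centre of its underside, z up; stands on the worktable
- top_blue (a point): centre of the flat top of the blue cap (round, 40 mm across), 40 mm above the table while up; goes down with the cap
- cap_blue (a joint): how far the blue cap is pushed down, m: 0 up, 0.010 at its hard stop. Moves straight down against a steady 3 N drag and stays where it is left, it does not spring back; counts as pressed from 0.006. A push of 25 N on the button is too hard
- ramekin_1: white sauce cup with red sauce, 70 mm across, 42 mm high, loose bystander; origin at the centre of its underside
- ramekin_2: empty white sauce cup, 70 mm across, 42 mm high, loose bystander; origin at the centre of its underside
- label_block: white block of labels with a green edge, 60x52x29 mm, loose bystander; origin at the centre of its underside
- shaker_1: steel shaker, 52 mm across, 88 mm high, loose bystander; origin at the centre of its underside
- ring_mould_1: steel food ring, 64 mm across, 50 mm high, loose bystander; origin at the centre of its underside
- spice_jar_1: spice jar with black lid, 45 mm across, 105 mm high, loose bystander; origin at the centre of its underside

How it is judged:
By the outcome, as a careful person would: the job done as asked, in the order asked, and still so for the second after the job is handed in, with the robot touching nothing.
It also fails if it takes over 48 s, if anything falls off the work surface, if the arm or the gripper's body presses on something with over 40 N, if the wrist force passes 120 N, or if a joint passes its speed limit or range.

## Robot

A 6-joint arm with a two-finger parallel gripper is mounted at the origin on a cart in front of the work surface, level with it; the furniture and walls round the work are solid. World frame = base frame: x ahead of the robot, y to its left, z up, the work surface at z = 0. Lengths are in m, angles in rad, forces in N, time in s.
With the tool pointing down it reaches from about 0.375 to 0.825 m from the base axis. Payload 5.5 kg.
Tool frame: the origin (TCP) lies between the finger pads; the fingertips stand 22 mm ahead of it and the grasp point (between the pads) lies 3 mm ahead of it; z points along the fingers, y is the line along which they close (so a half turn about z gives the same grasp; the last joint's range is limited). The gripper opens to 85 mm and grips with 20 to 120 N. Pads are 22 mm wide; open, the fingers measure 114 mm over their backs; the gripper's body (76 mm by 85 mm) begins 54 mm behind the grasp point. The pads swing forward as they close: fully open they stand 13 mm farther back than shut.
Start: joints at [1.348, 0.314, -0.047, 1.21, 0, 1.571], TCP at [0.133, 0.585, 0.253] pointing down, gripper open.
Joint ranges: [-2.67, 2.67], [-0.69, 1.73], [-1.03, 1.25], [-2.08, 2.16], [-1.42, 1.45], [-3.14, 3.14]. Speed limits (rad/s): [2.39, 2.39, 3.01, 3.14, 3.14, 3.14].

## Interface

Orientations are given as [roll, pitch, yaw] about the fixed x, y, z axes, in that order (R = Rz(yaw) Ry(pitch) Rx(roll)).
In Python, from station import robot gives the robot as it stands.
- The arm moves only by the shell command python3 drive.py FILE [FORCE], which reads ROWS from the file FILE. ROWS is a JSON list of rows, 1 to 5 of them, each written [[rx, ry, rz], [dx, dy, dz], opening]: a rotation vector rx, ry, rz in rad, then dx, dy, dz in units of 25 mm, then the finger opening in m; each row is the pose to reach, as a shift and turn from the pose commanded when the command began, along the tool's axes at that moment; what a row does not reach only later rows make up. A row lasts 1/10 s, in which the tool goes at most 0.05 m and 0.15 rad, less where a joint would pass 70% of its speed; a pose out of reach is approached as far as the arm can. The fingers move at their own pace and stop on an object; FORCE is the grip in N (left out, the last holds). Time passes only in rows, so rows that do not move let the fingers close. It prints the time, the measured TCP pose, the force, the opening and the grip force at its end. Input that does not fit is refused with a message, and nothing moves.
- robot.observe(): the state, without advancing time (a new reading comes with each control period).
- robot.snapshot(name): name is "side" or "top" or "wrist"; returns the picture (480x640x3 uint8, blue, green, red); there is no depth.
- robot.calibration(name): a dict with "intrinsics" (3x3 intrinsics, pixels), "R" (3x3) and "t" (3): a world point X has camera coordinates R X + t; the wrist camera has in their place "mount" (4x4, takes a point from camera to tool coordinates, whose origin is the TCP and whose axes are the flange's). Camera axes: x right, y down, z forward; pixel columns grow to the right and rows downward; lengths in m; the calibration is good to about 2 mm. A picture is of the moment at which its call begins: read the wrist's pose just before it. calibration takes no time and is no camera call.
- robot.job_done(): hands the job in; it is judged then, once.
The state is a dict: "time": time; "joint_positions": joint angles; "qd": joint speeds; "effort": joint torques, N m; "tcp_pos": TCP position; "tool_rot": TCP orientation; "ft_force": force on the tool from outside, world axes, zero at the start; "ft_torque": the same for the moment, N m; "opening": finger opening in m; "gripper_force": force on a finger pad.
Only numpy, scipy, OpenCV 4.12 (cv2) and the standard library are available. Lean on these libraries where they do the work, as an engineer would, in place of code of your own. Each camera call takes 0.05 s, during which the arm holds its last target. There are 200 camera calls.

## Working session

There is one attempt and no reset: what is moved stays moved. The work goes in short steps, Python scripts to look and compute and a shell command to move; the robot and the scene stay as the last step left them, time stands still between calls to the robot, and variables do not carry over. Pictures are saved under pics/ and viewed, at most 10 in all, crops included, and the job is handed in when it is done.

```bash
ls; mkdir -p pics
python3 - <<'E'
from station import robot
import cv2,numpy as np
o=robot.observe();print(o)
for n in("top","side"):
    cv2.imwrite(f"pics/{n}0.png",robot.snapshot(n)); c=robot.calibration(n);print(n,c)
print(robot.calibration("wrist"))
E
```

```text
drive.py
pics
station.py
{'time': 0.0, 'joint_positions': array([ 1.34799187e+00,  3.14206203e-01, -4.80979482e-02,  1.21018503e+00,
        2.30729283e-05,  1.57080319e+00]), 'qd': array([-0.00033841,  0.00126031,  0.00046765,  0.00115871, -0.00081391,
        0.00090835]), 'effort': array([ 2.14295098e-03, -5.39590144e+01,  3.39746475e+01,  1.93015148e-02,
        7.66261064e-05,  1.16559417e-05]), 'tcp_pos': array([0.13245207, 0.58463932, 0.25243813]), 'tool_rot': array([-3.13989980e+00, -2.30612764e-05,  2.91878130e+00]), 'ft_force': array([-1.21268145,  0.20769181, -0.45977243]), 'ft_torque': array([-0.01743494, -0.01228945, -0.01598262]), 'gripper_force': 0.0, 'opening': 0.08525494825037608}
top {'intrinsics': array([[555.69566764,   0.        , 325.22102055],
       [  0.        , 555.69566764, 238.06339606],
       [  0.        ,   0.        ,   1.        ]]), 'R': array([[ 0.01863565, -0.99960933, -0.0208303 ],
       [-0.99761171, -0.01720443, -0.0668946 ],
       [ 0.06651009,  0.02202717, -0.99754259]]), 't': array([0.02948901, 0.53315764, 1.24447314])}
side {'intrinsics'
[... 178 characters left out ...]
297, -0.14382029, -0.01264984],
       [-0.06970746,  0.55265299, -0.83049115],
       [ 0.12643245, -0.82090828, -0.55688817]]), 't': array([0.53612113, 0.09005885, 0.98533153])}
{'intrinsics': array([[355.59298475,   0.        , 323.10962453],
       [  0.        , 355.59298475, 241.38318002],
       [  0.        ,   0.        ,   1.        ]]), 'mount': array([[-6.03504994e-05, -9.46706273e-01, -3.22098167e-01,
         8.47139473e-02],
       [ 9.99999985e-01, -3.98599869e-06, -1.75651197e-04,
        -7.81183924e-06],
       [ 1.65006207e-04, -3.22098173e-01,  9.46706258e-01,
        -1.21278157e-01],
       [ 0.00000000e+00,  0.00000000e+00,  0.00000000e+00,
         1.00000000e+00]])}
```

View pics/top0.png

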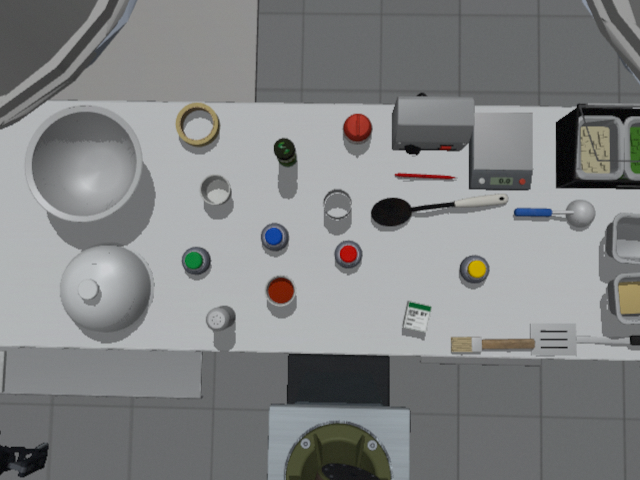

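View pics/side0.png

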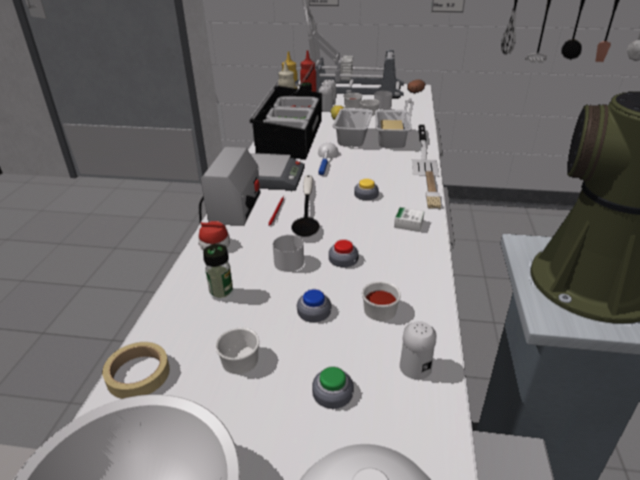

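The top view shows caps: green (195,260), yellow (477,269), red (348,254), and blue (274,237). The side view confirms them at green (333,380), yellow (367,184), red (344,247) and blue (314,298). Next I'll find the centres by colour mask and cast rays onto z = 0.04.

```bash
cat > h.py <<'E'
import cv2,numpy as np
from station import robot
from scipy.spatial.transform import Rotation as Ro
HUE=dict(green=(50,85),yellow=(20,34),red=(0,8),blue=(105,130))
NEAR=dict(top=dict(green=(195,260),yellow=(477,269),red=(348,254),blue=(274,237)),side=dict(green=(333,380),yellow=(367,184),red=(344,247),blue=(314,298)))
def blob(img,c,near,r=22,smin=130):
    hsv=cv2.cvtColor(img,cv2.COLOR_BGR2HSV);lo,hi=HUE[c]
    m=cv2.inRange(hsv,(lo,smin,60),(hi,255,255))
    k=np.zeros_like(m);cv2.circle(k,near,r,255,-1);m&=k
    cs=max(cv2.findContours(m,0,2)[0],key=cv2.contourArea)
    M=cv2.moments(cs);return (M['m10']/M['m00'],M['m01']/M['m00']),cv2.contourArea(cs)
def ray(cal,p,z):
    R,t=cal["R"],cal["t"];d=R.T@np.linalg.solve(cal["intrinsics"],[*p,1]);o=-R.T@t
    return o+d*(z-o[2])/d[2]
def delta(target):
    o=robot.observe();return Ro.from_euler('xyz',o['tool_rot']).as_matrix().T@(np.array(target)-o['tcp_pos'])
E
python3 - <<'E'
from h import *
for n in("top","side"):
    im=cv2.imread(f"pics/{n}0.png")
    for c in HUE:
        p,a=blob(im,c,NEAR[n][c]);print(n,c,np.round(p,1),a,np.round(ray(robot.calibration(n),p,.039),4))
for c,p in dict(shaker=(220,318),ram1=(281,290),ram2=(216,191),ring=(338,205),jar=(285,150),label=(417,317)).items(): print(c,np.round(ray(robot.calibration("top"),p,.04),3))
E
```

```text
top green [193.2 260.1] 208.5 [0.4766 0.3335 0.039 ]
top yellow [476.4 268.8] 225.0 [ 0.4687 -0.2974  0.039 ]
top red [347.9 253.6] 199.0 [ 0.4974 -0.0127  0.039 ]
top blue [273.2 236. ] 207.5 [0.5338 0.1551 0.039 ]
side green [332.4 378.4] 406.5 [0.4754 0.3407 0.039 ]
side yellow [366.5 183.3] 90.5 [ 0.4681 -0.2841  0.039 ]
side red [343.3 246.3] 166.0 [ 0.4963 -0.0026  0.039 ]
side blue [313.4 297.7] 251.0 [0.5322 0.1641 0.039 ]
shaker [0.349 0.269 0.04 ]
ram1 [0.414 0.135 0.04 ]
ram2 [0.633 0.287 0.04 ]
ring [0.606 0.011 0.04 ]
jar [0.729 0.133 0.04 ]
label [ 0.36  -0.167  0.04 ]
```
Wrist image check above green. Go. Initial pose: TCP (0.133,0.585,0.252), yaw 2.92. Move to (0.4766,0.334,~0.15)? Path: line from (0.13,0.585) to (0.477,0.334): at reach... midpoint (0.30,0.46) radius 0.55 ok. Cross objects: shaker at (0.349,0.269), 88 high; silver cloche at px (107,288): y≈0.53, x≈0.42, height perhaps 0.13? diameter 90px = 0.19 m; height incl. knob perhaps 0.15. TCP tips at 0.23 high; fine. Stay high at z 0.25 over green, then descend. Cloche edge: y≈0.53-0.1=0.43; gripper at y 0.334 with half body 43mm, → 0.377. Wrist camera mounted on +x tool 85mm... At yaw 2.92, roll pi: tool x = R*ex = (cos2.92, sin2.92) = (-0.975,0.22). Hmm so camera is toward the -x (robot side), shaker at (0.349,0.269) 88mm high: camera at (0.395,0.35)... 121 mm behind TCP, so z ~0.14+; fine. Arm body towards the base? The 6-joint with pitch joints; forearm above. OK.

Careful with the scale: shifts go in units of 25 mm. That gives: -0.196 m is -7.84, -0.084 m is -3.36.

```bash
echo '[[[0,0,0.07],[-1.56,-0.68,0],0],[[0,0,0.15],[-3.12,-1.36,0],0],[[0,0,0.22],[-4.72,-2,0],0],[[0,0,0.3],[-6.28,-2.68,0],0],[[0,0,0.37],[-7.84,-3.36,0],0]]' > m.json && python3 drive.py m.json 30; python3 -c "
from h import *
o=robot.observe();print(o['joint_positions'],o['tool_rot'],delta([.477,.334,.19]))"
```

```text
time: 0.6
tcp_pos: [0.3062, 0.4586, 0.2529]
tool_rot: [-3.141, 0.0, 2.546]
ft_force: [0.7, 0.5, -0.3]
opening: 0.0124
gripper_force: 0.0
[ 9.82161687e-01  2.22699105e-01 -1.67356394e-01  1.18135850e+00
 -2.10197818e-05  1.57769789e+00] [-3.14097514e+00  2.52821696e-05  2.54605647e+00] [-0.21132264 -0.00727586  0.06295125]
```

```bash
echo '[[[0,0,0.07],[-1.68,-0.04,0.48],0],[[0,0,0.15],[-3.36,-0.12,0.96],0],[[0,0,0.22],[-5.08,-0.16,1.44],0],[[0,0,0.3],[-6.76,-0.24,1.92],0],[[0,0,0.37],[-8.44,-0.28,2.52],0]]' > m.json && python3 drive.py m.json; echo '[[[0,0,0],[0,0,0],0],[[0,0,0],[0,0,0],0]]' > m.json && python3 drive.py m.json
cat >> h.py <<'E'
def wristcal():
    o=robot.observe();im=robot.snapshot("wrist");c=robot.calibration("wrist")
    T=np.eye(4);T[:3,:3]=Ro.from_euler('xyz',o['tool_rot']).as_matrix();T[:3,3]=o['tcp_pos']
    W=np.linalg.inv(T@c['mount']);return im,dict(intrinsics=c['intrinsics'],R=W[:3,:3],t=W[:3,3])
def proj(cal,X):
    p=cal['intrinsics']@(cal['R']@np.array(X)+cal['t']);return p[:2]/p[2]
def wlook(c,guess,name):
    im,cal=wristcal();cv2.imwrite(f"pics/{name}.png",im);g=proj(cal,guess)
    p,a=blob(im,c,tuple(int(v) for v in g),120)
    t=ray(cal,p,.040);print(c,'guess px',g,'blob',p,a,'pos',t,'delta',delta([t[0],t[1],.08]),'yaw',robot.observe()['tool_rot'][2])
E
python3 -c "
from h import *
wlook('green',[.4766,.3335,.04],'w_green')"
```

```text
time: 1.1
tcp_pos: [0.4775, 0.335, 0.1899]
tool_rot: [3.141, -0.0, 2.176]
ft_force: [0.6, 0.7, 0.2]
opening: -0.0002
gripper_force: 0.0
time: 1.3
tcp_pos: [0.4763, 0.3353, 0.1894]
tool_rot: [-3.14, -0.0, 2.177]
ft_force: [0.1, -0.7, 1.3]
opening: 0.0001
gripper_force: 0.0
green guess px [324.09549101 234.0685897 ] blob (321.6182908545727, 230.0704647676162) 1667.5 pos [0.47307852 0.33511534 0.04      ] delta [ 0.00071125 -0.00269744  0.10997361] yaw 2.1787441971435815
```

View pics/w_green.png

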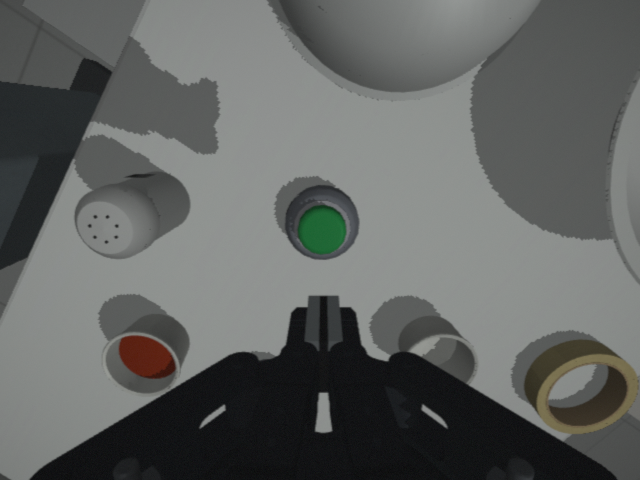

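The wrist view shows the green cap at (322,230), with the closed fingertips just below it and clear space around. I'll come down over it.

Scaled: 0.11 m is 4.4, -0.003 m is -0.12.

```bash
echo '[[[0,0,0],[0,-0.04,1.2],0],[[0,0,0],[0.04,-0.08,2.4],0],[[0,0,0],[0.04,-0.12,3.6],0],[[0,0,0],[0.04,-0.12,4.4],0],[[0,0,0],[0.04,-0.12,4.48],0]]' > m.json && python3 drive.py m.json; echo '[[[0,0,0],[0,0,0.08],0],[[0,0,0],[0,0,0.16],0],[[0,0,0],[0,0,0.24],0],[[0,0,0],[0,0,0.32],0],[[0,0,0],[0,0,0.4],0]]' > m.json && python3 drive.py m.json
```

```text
time: 1.85
tcp_pos: [0.4704, 0.3353, 0.0762]
tool_rot: [-3.137, -0.0, 2.181]
ft_force: [-0.6, 0.3, 0.1]
opening: -0.0003
gripper_force: 0.0
time: 2.35
tcp_pos: [0.4736, 0.3356, 0.0688]
tool_rot: [3.141, -0.0, 2.179]
ft_force: [-0.2, -0.5, -0.1]
opening: 0.0003
gripper_force: 0.0
```

Scaled: 0.008 m is 0.32, 0.006 m is 0.24.

```bash
echo '[[[0,0,0],[0,0,0.08],0],[[0,0,0],[0,0,0.16],0],[[0,0,0],[0,0,0.24],0],[[0,0,0],[0,0,0.32],0],[[0,0,0],[0,0,0.32],0]]' > m.json && python3 drive.py m.json; echo '[[[0,0,0],[0,0,0.04],0],[[0,0,0],[0,0,0.08],0],[[0,0,0],[0,0,0.08],0]]' > m.json && python3 drive.py m.json
```

```text
time: 2.85
tcp_pos: [0.4732, 0.3353, 0.0601]
tool_rot: [-3.141, 0.0, 2.179]
ft_force: [-0.3, 0.0, 0.6]
opening: 0.0001
gripper_force: 0.0
time: 3.15
tcp_pos: [0.4732, 0.3353, 0.0583]
tool_rot: [3.142, 0.0, 2.179]
ft_force: [-0.3, 0.2, 1.4]
opening: 0.0001
gripper_force: 0.7
```

Scaled: 0.002 m is 0.08, 0.001 m is 0.04.

```bash
echo '[[[0,0,0],[0,0,0.04],0],[[0,0,0],[0,0,0.08],0]]' > m.json && python3 drive.py m.json; echo '[[[0,0,0],[0,0,0.04],0],[[0,0,0],[0,0,0.08],0]]' > m.json && python3 drive.py m.json; echo '[[[0,0,0],[0,0,0.04],0],[[0,0,0],[0,0,0.04],0]]' > m.json && python3 drive.py m.json
```

```text
time: 3.35
tcp_pos: [0.4733, 0.3354, 0.0563]
tool_rot: [3.141, 0.0, 2.179]
ft_force: [-0.2, -0.1, 3.4]
opening: 0.0004
gripper_force: 1.4
time: 3.55
tcp_pos: [0.4732, 0.3353, 0.0542]
tool_rot: [-3.142, 0.0, 2.179]
ft_force: [-0.4, -0.2, 2.8]
opening: 0.0002
gripper_force: 1.4
time: 3.75
tcp_pos: [0.4732, 0.3354, 0.0531]
tool_rot: [-3.142, -0.0, 2.179]
ft_force: [-0.2, -0.5, 0.9]
opening: 0.0001
gripper_force: 0.4
```

```bash
for i in 1; do echo '[[[0,0,0],[0,0,0.04],0]]' > m.json && python3 drive.py m.json; echo '[[[0,0,0],[0,0,0.04],0]]' > m.json && python3 drive.py m.json; done; python3 -c "
from h import *
im,cal=wristcal();cv2.imwrite('pics/g1.png',im[150:400,200:450].repeat(2,0).repeat(2,1))"
```

```text
time: 3.85
tcp_pos: [0.4733, 0.3354, 0.0523]
tool_rot: [3.142, 0.0, 2.179]
ft_force: [-0.9, -0.4, 3.6]
opening: 0.0
gripper_force: 1.4
time: 3.95
tcp_pos: [0.4734, 0.3355, 0.052]
tool_rot: [3.141, -0.0, 2.179]
ft_force: [-5.7, -2.5, 17.1]
opening: -0.0001
gripper_force: 8.2
```

View pics/g1.png

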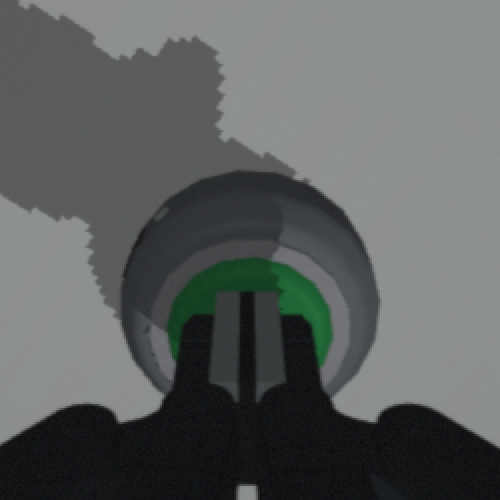

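The green cap is at its hard stop, with a measured peak of 17 N, under the 25 N limit. The fingers are central on it. TCP z at contact is about 0.062 and at the stop 0.052, so I'll end the others at about 0.0535.

```bash
echo '[[[0,0,0],[0,0,-0.2],0],[[0,0,0],[0,0,-1.2],0],[[0,0,0],[0,0,-2.8],0],[[0,0,0],[0,0,-4.4],0],[[0,0,0],[0,0,-5.6],0]]' > m.json && python3 drive.py m.json; echo '[[[0,0,0],[0,0,0],0]]' > m.json && python3 drive.py m.json; python3 -c "
from h import *
print(delta([.4687,-.2974,.19]))
wlook('green',[.4735,.3353,.03],'w_green2')"
```

```text
time: 4.5
tcp_pos: [0.4737, 0.3357, 0.1937]
tool_rot: [3.14, -0.0, 2.179]
ft_force: [1.0, -0.3, 0.0]
opening: -0.0003
gripper_force: 0.0
time: 4.6
tcp_pos: [0.4757, 0.3371, 0.1962]
tool_rot: [3.133, -0.0, 2.179]
ft_force: [-0.3, 0.4, -0.0]
opening: -0.0001
gripper_force: 0.0
[-0.51682866 -0.36826168  0.00312328]
green guess px [319.54907755 226.44150118] blob (318.9460962049794, 227.12545322697608) 1379.0 pos [0.47176657 0.33697012 0.04      ] delta [ 0.00211433 -0.00255452  0.1136146 ] yaw 2.1787864091442
```

```bash
echo '[[[0,0,0.08],[-1.36,-1,0],0],[[0,0,0.16],[-2.76,-1.96,0],0],[[0,0,0.24],[-4.12,-2.96,0],0],[[0,0,0.32],[-5.52,-3.92,0],0],[[0,0,0.4],[-6.88,-4.92,0],0]]' > m.json && python3 drive.py m.json;  python3 -c "
from h import *
print(delta([.4687,-.2974,.19]))"
```

```text
time: 5.15
tcp_pos: [0.4693, 0.1221, 0.1896]
tool_rot: [-3.139, 0.0, 1.776]
ft_force: [0.7, 0.6, -0.1]
opening: -0.0001
gripper_force: 0.0
[-4.10616417e-01 -8.60576848e-02 -7.70148987e-05]
```

```bash
echo '[[[0,0,0.08],[-1.68,-0.36,0],0],[[0,0,0.16],[-3.36,-0.72,0],0],[[0,0,0.24],[-5.04,-1.04,0],0],[[0,0,0.32],[-6.72,-1.4,0],0],[[0,0,0.4],[-8.4,-1.76,0],0]]' > m.json && python3 drive.py m.json;  python3 -c "
from h import *
print(delta([.4687,-.2974,.19]))"
```

```text
time: 5.65
tcp_pos: [0.4696, -0.0921, 0.1898]
tool_rot: [-3.139, -0.0, 1.376]
ft_force: [0.8, 0.5, 0.1]
opening: 0.0001
gripper_force: 0.0
[-0.20153165  0.03894091 -0.00034707]
```

Scaled: -0.201 m is -8.04, -0.16 m is -6.4.

```bash
echo '[[[0,0,0.08],[-1.6,0.32,0],0],[[0,0,0.16],[-3.2,0.64,0],0],[[0,0,0.24],[-4.8,0.92,0],0],[[0,0,0.32],[-6.4,1.24,0],0],[[0,0,0.38],[-8.04,1.56,0],0]]' > m.json && python3 drive.py m.json; echo '[[[0,0,0],[0,0,0],0],[[0,0,0],[0,0,0],0],[[0,0,0],[0,0,0],0]]' > m.json && python3 drive.py m.json; python3 -c "
from h import *
wlook('yellow',[.4687,-.2974,.04],'w_yellow')"
```

```text
time: 6.15
tcp_pos: [0.4696, -0.2965, 0.1895]
tool_rot: [-3.139, -0.0, 0.996]
ft_force: [0.7, -1.0, 1.0]
opening: 0.0001
gripper_force: 0.0
time: 6.45
tcp_pos: [0.47, -0.2942, 0.1901]
tool_rot: [-3.139, -0.0, 1.0]
ft_force: [-0.3, 0.5, 0.1]
opening: 0.0001
gripper_force: 0.0
yellow guess px [326.39095259 233.68158086] blob (325.0996592844974, 233.8762067007382) 1761.0 pos [ 0.46774222 -0.29697958  0.04      ] delta [-0.00394269 -0.00039435  0.11048621] yaw 1.0002994326966734
```

View pics/w_yellow.png

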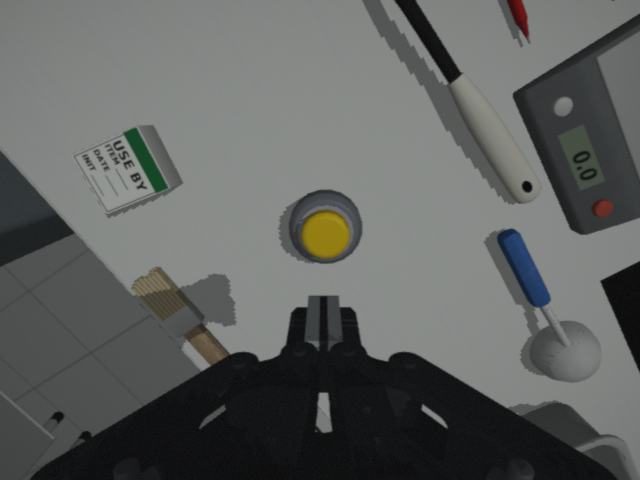

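The wrist view shows the yellow cap at (325,234), agreeing with the top camera to 1 mm. Nothing is in the way.

Scaled: -0.003 m is -0.12, 0.12 m is 4.8.

```bash
echo '[[[0,0,0],[-0.04,0,1.2],0],[[0,0,0],[-0.08,0,2.4],0],[[0,0,0],[-0.12,0,3.6],0],[[0,0,0],[-0.12,0,4.6],0],[[0,0,0],[-0.12,0,4.8],0]]' > m.json && python3 drive.py m.json; echo '[[[0,0,0],[0,0,0],0],[[0,0,0],[0,0,0.08],0],[[0,0,0],[0,0,0.16],0],[[0,0,0],[0,0,0.2],0],[[0,0,0],[0,0,0.2],0]]' > m.json && python3 drive.py m.json
```

```text
time: 7.0
tcp_pos: [0.4672, -0.2952, 0.0685]
tool_rot: [-3.136, -0.0, 1.001]
ft_force: [-0.8, -0.8, -0.3]
opening: 0.0001
gripper_force: 0.0
time: 7.5
tcp_pos: [0.4695, -0.2981, 0.0668]
tool_rot: [3.141, -0.0, 0.999]
ft_force: [-0.4, 0.7, -0.0]
opening: -0.0001
gripper_force: 0.0
```

```bash
echo '[[[0,0,0],[0,0,0.12],0],[[0,0,0],[0,0,0.24],0],[[0,0,0],[0,0,0.32],0],[[0,0,0],[0,0,0.4],0],[[0,0,0],[0,0,0.44],0]]' > m.json && python3 drive.py m.json; echo '[[[0,0,0],[0,0,0.04],0],[[0,0,0],[0,0,0.08],0]]' > m.json && python3 drive.py m.json
```

```text
time: 8.0
tcp_pos: [0.4694, -0.2981, 0.0553]
tool_rot: [3.141, 0.0, 0.999]
ft_force: [0.4, -0.3, 3.5]
opening: -0.0001
gripper_force: 1.4
time: 8.2
tcp_pos: [0.4694, -0.2981, 0.0534]
tool_rot: [3.141, 0.0, 0.999]
ft_force: [1.1, -2.1, 3.1]
opening: -0.0004
gripper_force: 1.4
```

Scaled: -0.135 m is -5.4, -0.11 m is -4.4.

```bash
echo '[[[0,0,0],[0,0,-0.2],0],[[0,0,0],[0,0,-1.2],0],[[0,0,0],[0,0,-2.8],0],[[0,0,0],[0,0,-4.4],0],[[0,0,0],[0,0,-5.4],0]]' > m.json && python3 drive.py m.json; echo '[[[0,0,0],[0,0,0],0],[[0,0,0],[0,0,0],0],[[0,0,0],[0,0,0],0]]' > m.json && python3 drive.py m.json; python3 -c "
from h import *
wlook('yellow',[.469,-.297,.03],'w_yellow2')
print(delta([.4965,-.0127,.19]))"
```

```text
time: 8.7
tcp_pos: [0.4695, -0.2981, 0.1912]
tool_rot: [3.14, -0.0, 0.999]
ft_force: [-0.1, 0.1, -0.0]
opening: 0.0001
gripper_force: 0.0
time: 9.0
tcp_pos: [0.4681, -0.2973, 0.1869]
tool_rot: [-3.139, -0.0, 0.999]
ft_force: [-0.6, -0.3, -0.8]
opening: 0.0
gripper_force: 0.0
yellow guess px [326.33264332 226.28652778] blob (325.2280099812851, 228.5614472863381) 1603.0 pos [ 0.46879488 -0.2955947   0.04      ] delta [1.73941455e-03 9.46164057e-05 1.06669081e-01] yaw 0.9988520333104225
[ 0.25460787 -0.13007291 -0.00292539]
```

```bash
echo '[[[0,0,-0.06],[1.28,-0.64,0],0],[[0,0,-0.13],[2.56,-1.28,0],0],[[0,0,-0.2],[3.84,-1.96,0],0],[[0,0,-0.27],[5.08,-2.6,0],0]]' > m.json && python3 drive.py m.json; python3 -c "
from h import *
print(delta([.4965,-.0127,.19]))"
```

```text
time: 9.45
tcp_pos: [0.4821, -0.1543, 0.1868]
tool_rot: [-3.139, -0.0, 1.271]
ft_force: [0.6, -0.7, 0.4]
opening: -0.0001
gripper_force: 0.0
[ 0.13955125 -0.02808206 -0.00307036]
```

```bash
echo '[[[0,0,-0.06],[1.4,-0.28,0],0],[[0,0,-0.13],[2.8,-0.56,0],0],[[0,0,-0.2],[4.2,-0.84,0],0],[[0,0,-0.27],[5.6,-1.12,-0.12],0]]' > m.json && python3 drive.py m.json; echo '[[[0,0,0],[0,0,0],0],[[0,0,0],[0,0,0],0],[[0,0,0],[0,0,0],0]]' > m.json && python3 drive.py m.json; python3 -c "
from h import *
wlook('red',[.4965,-.0127,.04],'w_red')"
```

```text
time: 9.85
tcp_pos: [0.4968, -0.0125, 0.1897]
tool_rot: [-3.138, 0.0, 1.542]
ft_force: [0.3, 0.1, -0.4]
opening: -0.0003
gripper_force: 0.0
time: 10.15
tcp_pos: [0.4975, -0.0146, 0.1905]
tool_rot: [-3.14, 0.0, 1.538]
ft_force: [-0.1, -0.2, 1.2]
opening: -0.0
gripper_force: 0.0
red guess px [324.23628385 228.14757378] blob (322.2674285714286, 226.53219047619046) 1750.0 pos [ 0.49497672 -0.01130812  0.04      ] delta [ 0.00347118 -0.00262125  0.1106512 ] yaw 1.5372072843022209
```

View pics/w_red.png

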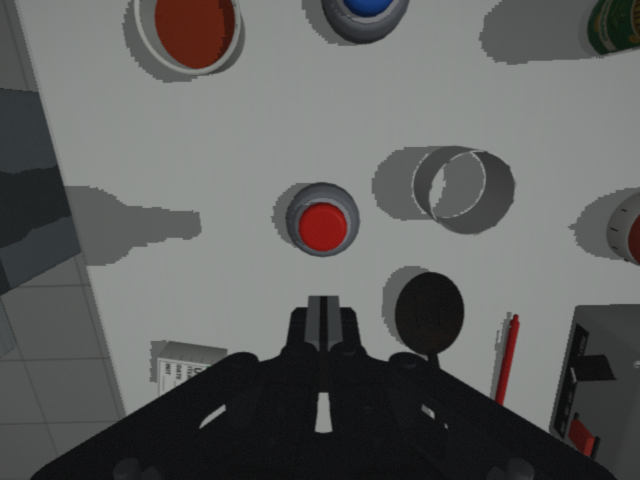

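The wrist view shows the red cap at (322,227). The ring mould at (463,190) is about 0.11 m off, lower than the gripper body will come, so the way down is clear.

Scaled: 0.12 m is 4.8, -0.002 m is -0.08.

```bash
echo '[[[0,0,0],[0.04,-0.04,1.2],0],[[0,0,0],[0.08,-0.08,2.4],0],[[0,0,0],[0.08,-0.08,3.6],0],[[0,0,0],[0.08,-0.08,4.6],0],[[0,0,0],[0.08,-0.08,4.8],0]]' > m.json && python3 drive.py m.json; echo '[[[0,0,0],[0,0,0],0],[[0,0,0],[0,0,0.08],0],[[0,0,0],[0,0,0.16],0],[[0,0,0],[0,0,0.16],0],[[0,0,0],[0,0,0.16],0]]' > m.json && python3 drive.py m.json
```

```text
time: 10.7
tcp_pos: [0.4936, -0.013, 0.0685]
tool_rot: [-3.136, 0.0, 1.537]
ft_force: [-0.8, 0.1, -0.1]
opening: 0.0001
gripper_force: 0.0
time: 11.2
tcp_pos: [0.4967, -0.0119, 0.0679]
tool_rot: [3.14, 0.0, 1.539]
ft_force: [0.1, 0.0, 0.0]
opening: -0.0002
gripper_force: 0.0
```

Scaled: 0.012 m is 0.48, 0.01 m is 0.4.

```bash
echo '[[[0,0,0],[0,0,0.12],0],[[0,0,0],[0,0,0.24],0],[[0,0,0],[0,0,0.32],0],[[0,0,0],[0,0,0.4],0],[[0,0,0],[0,0,0.48],0]]' > m.json && python3 drive.py m.json; echo '[[[0,0,0],[0,0,0.04],0],[[0,0,0],[0,0,0.08],0]]' > m.json && python3 drive.py m.json
```

```text
time: 11.7
tcp_pos: [0.4964, -0.0119, 0.0553]
tool_rot: [3.141, -0.0, 1.539]
ft_force: [0.2, 0.4, 3.4]
opening: -0.0002
gripper_force: 1.4
time: 11.9
tcp_pos: [0.4965, -0.0119, 0.0533]
tool_rot: [3.141, -0.0, 1.539]
ft_force: [1.4, 0.3, 3.3]
opening: -0.0001
gripper_force: 1.4
```

```bash
echo '[[[0,0,0],[0,0,-0.2],0],[[0,0,0],[0,0,-1.2],0],[[0,0,0],[0,0,-2.8],0],[[0,0,0],[0,0,-4.4],0],[[0,0,0],[0,0,-6],0]]' > m.json && python3 drive.py m.json; echo '[[[0,0,0],[0,0,-1.6],0],[[0,0,0],[0,0,-3.2],0],[[0,0,0],[0,0,-3.2],0],[[0,0,0],[0,0,-3.2],0]]' > m.json && python3 drive.py m.json; python3 -c "
from h import *
im=robot.snapshot('side');cv2.imwrite('pics/side1.png',im)
a=cv2.imread('pics/side0.png')[150:420,250:450];cv2.imwrite('pics/cmp.png',cv2.resize(np.hstack([a,im[150:420,250:450]]),None,fx=2,fy=2,interpolation=2))"
```

```text
time: 12.4
tcp_pos: [0.4953, -0.0119, 0.2047]
tool_rot: [-3.14, 0.0, 1.539]
ft_force: [0.3, 0.6, 0.5]
opening: 0.0
gripper_force: 0.0
time: 12.8
tcp_pos: [0.4965, -0.012, 0.2841]
tool_rot: [3.14, 0.0, 1.539]
ft_force: [0.2, -0.8, -0.7]
opening: 0.0002
gripper_force: 0.0
```

View pics/cmp.png

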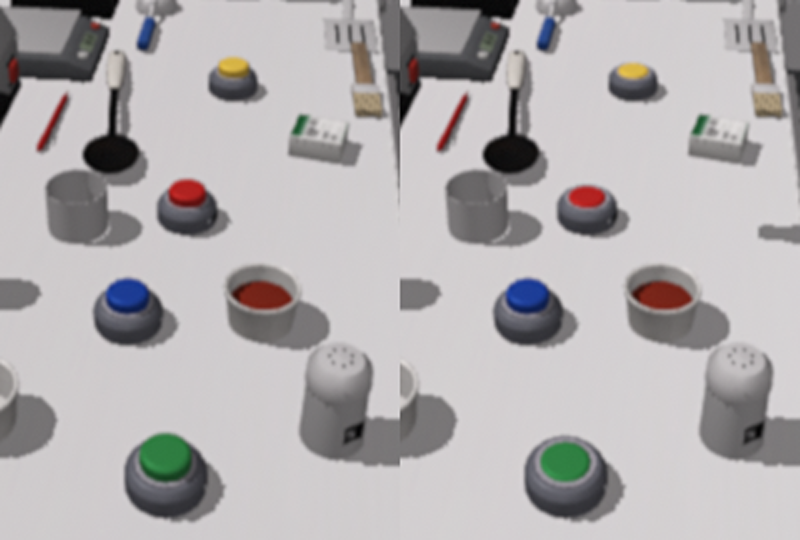

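In the before and after side views, the green (565,462), yellow (632,71) and red (587,197) caps are down. Blue (527,295) is still up, and nothing else has moved.

```bash
python3 -c "
from station import robot
print(robot.job_done())"
```

```text
the job is handed in; nothing more can be done
None
```

The green, yellow and red caps were pressed in that order and are down, blue is still up, nothing else on the table moved, and I handed the job in at about 13 s (highest force read on a button was 17 N, against the 25 N limit).

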